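# Slide the oblong tray cover to overhang the shelf edge

## Robot

A 7-joint arm with a two-finger parallel gripper is mounted at the origin on the work surface. World frame = base frame: x ahead of the robot, y to its left, z up, the work surface at z = 0. Lengths are in m, angles in rad, forces in N, time in s.
With the tool pointing down it reaches from about 0.425 to 1.025 m from the base axis. Payload 9.4 kg.
Tool frame: the origin (TCP) lies at the very end of the fingers, on their centre line; the grasp point (between the pads) lies 19 mm behind it; z points along the fingers, y is the line along which they close (so a half turn about z gives the same grasp; the last joint's range is limited). The gripper opens to 93 mm and grips with 3 to 60 N. Pads are 15 mm wide; open, the fingers measure 128 mm over their backs; the gripper's body (75 mm by 188 mm) begins 65 mm behind the grasp point.
Start: joints at [1.221, 0.599, -0.003, 1.599, 0.002, 0.943, -0.08], TCP at [0.195, -0.698, 0.219] pointing down, gripper open.
Joint ranges: [-2.57, 2.57], [-0.35, 1.97], [-1.29, 1.29], [0.11, 2.56], [-1.05, 4.19], [0.11, 1.86], [-2.63, 2.63]. Speed limits (rad/s): [2.22, 2.22, 3.01, 3.01, 3.14, 3.14, 3.14].

## Interface

Orientations are given as a unit quaternion [x, y, z, w].
In Python, from plant import get_state, capture, finish_job, look_for, cut_out gives the robot as it stands.
- The arm moves only by the shell command python3 -m pendant 'ROWS'. ROWS is text: rows parted by semicolons, each of 7 numbers parted by spaces: the shift along the tool's x, y, z as a fraction of full scale, then the turn, a rotation vector about the tool's x, y, z as a fraction of full scale, then the opening, from -1 (shut) to 1 (fully open), so that 0 is half open. A call has exactly 10 rows; each row shifts and turns the commanded pose from where the row before left it, along the tool's axes as they then stand; what a row does not reach is not made up. Full scale, the value 1, is 0.3 m for a shift and 4 degrees for a turn. A row lasts 1/12 s, in which the tool goes at most 41.7 mm and 7.16 degrees, less where a joint would pass 70% of its speed; a pose out of reach is approached as far as the arm can. A call with a number of a shift or a turn outside -1 to 1 is refused whole. A call with a gripper value outside its range is refused whole. The fingers move at their own pace and stop on an object; the grip force is fixed at half the most. Time passes only in rows, so rows that do not move let the fingers close, or fill a call up. It gives the time, the measured TCP pose, the force, the opening and the grip force at its end, in the units of the state.
- get_state(): the state, without advancing time (a new reading comes with each control period).
- capture(name): name is "scene" or "top" or "wrist"; returns a dict with "color" (420x560x3 uint8, red, green, blue), "fov_y" (degrees; the focal length in pixels is half the picture's height over the tangent of half this angle, whatever the lens; pixels are square), "cx", "cy" (the principal point, pixels), "view" (4x4, takes a point from world to camera coordinates). Camera axes: x right, y down, z forward; pixel columns grow to the right and rows downward; lengths in m; the calibration is good to about 2 mm. A picture is of the moment at which its call begins. There is no depth.
- finish_job(): hands the job in; it is judged then, once.
Trained networks look in the newest picture that a camera, given by its name, has taken for a name from the list of things; names that differ only in an ending like _2 or _b are one class to them, and where a whole thing is asked for, a point or a joint stands for the part that bears it (a point fixed in the world has none). Each returns a list of dicts, best first, with "p" (0 to 1); they miss things now and then, are a little off and sometimes report something else, mostly with a low value. They report only what shows in the picture. A call takes as long as a camera call. They do not tell look-alikes from the thing itself.
- look_for(camera, thing): "location" ([x, y, z] in m, in world coordinates, good to about 4 mm: the middle of the surface that is visible of it).
- cut_out(camera, thing): "region" (420x560 bool, what is visible of it).
The state is a dict: "time_s": time; "joint_pos": joint angles; "dq": joint speeds; "tau": joint torques, N m; "ee_pos": TCP position; "eef_rot": TCP orientation; "force": force on the tool from outside, world axes, zero at the start; "ft_torque": the same for the moment, N m; "grip_width": finger opening in m; "grasp_force": force on a finger pad.
Only numpy, scipy, OpenCV 4.12 (cv2) and the standard library are available. Lean on these libraries where they do the work, as an engineer would, in place of code of your own. Each camera call takes 0.05 s, during which the arm holds its last target. There are 200 camera calls.

## Task

Three thin white covers lie flat on the low steel shelf of the milk kitchen. Slide the oblong one (not the square or the round one) flat along the shelf to the open edge on the far side from the robot, until about 4 cm of it sticks out roughly square over the edge, so that a colleague can take hold of it there. Keep it lying flat on the shelf and leave the square and the round lid where they lie.

Things in the scene. Friction and masses are not known exactly. Their poses are not given: they have to be found in the camera images.
- oblong_cover: White plastic flat oblong cover, 140 x 100 mm and 5 mm thick, about 90 g, too wide to grip across. Origin: centre of its underside (its top is 5 mm higher). Its x axis runs along its 140 mm length, at the start within 10 degrees of the shelf's outward direction; y along its width; z up. It lies loose on the shelf, slides easily on the polished steel (friction about 0.3) when pushed at an edge, and is dragged along by fingertips pressed lightly (5 to 25 N) on its top.
- shelf_edge (a point): Middle of the open edge of the fixed steel shelf, at the level of the shelf's top face, 50 mm above the counter. x points horizontally outward over the edge, away from the shelf (and roughly away from the robot), y along the edge, z up. The flat top runs 252 mm back from the edge and 207 mm to either side of this point; rims 8 mm thick and 12 mm high stand along the other three sides, none on this edge. Nothing stands within 60 mm beyond the edge.
- square_lid: White plastic flat square lid, 90 x 90 x 5 mm, lying loose on the same shelf beside the others. Origin: centre of its underside. Not to be moved.
- round_lid: White plastic flat round lid, 90 mm in diameter, 5 mm thick, lying loose on the same shelf beside the others. Origin: centre of its underside. Not to be moved.
There are look-alikes about, which are no part of the job. Leave any orange or red look-alike of the oblong_cover alone.

How it is judged:
At the end, for the whole second after the job is handed in: The oblong cover lies flat and still on the shelf with 25 to 55 mm of its length beyond the open edge (its centre 15 to 45 mm inside the edge), within 15 degrees of square to the edge; the square and the round lid are within 20 mm of where they began (x of oblong_cover in the frame of shelf_edge between -0.045 and -0.015 m and y of oblong_cover in the frame of shelf_edge between -0.21 and 0.21 m and z of oblong_cover in the frame of shelf_edge between -0.004 and 0.004 m and angle between the x axis of oblong_cover and the x axis of shelf_edge, either way round below 0.26 rad and angle between oblong_cover's own z axis and vertical below 0.07 rad and linear speed of oblong_cover below 0.01 m/s and distance of each of square_lid, round_lid from where it was at the start of the episode below 0.02 m); the robot touches nothing.
It fails at once if the oblong cover is lifted or tipped instead of sliding flat (25 mm or 20 degrees) (z of oblong_cover in the frame of shelf_edge above 0.025 m or angle between oblong_cover's own z axis and vertical above 0.35 rad).
It fails at once if the oblong cover falls off the shelf (z of oblong_cover in the frame of shelf_edge below -0.02 m).
It fails at once if the square or the round lid is moved 20 mm or more (distance of any of square_lid, round_lid from where it was at the start of the episode above 0.02 m).
It also fails if it takes over 40 s, if anything falls off the work surface, if the arm or the gripper's body presses on something with over 40 N, if the wrist force passes 120 N, or if a joint passes its speed limit or range.

## Working session

There is one attempt and no reset: what is moved stays moved. The work goes in short steps, Python scripts to look and compute and a shell command to move; the robot and the scene stay as the last step left them, time stands still between calls to the robot, and variables do not carry over. Pictures are saved under pics/ and viewed, at most 10 in all, crops included, and the job is handed in when it is done.

```bash
mkdir -p pics
cat > h.py <<'E'
import numpy as np,cv2
from plant import *
def proj(c,P):
    f=c["color"].shape[0]/2/np.tan(np.radians(c["fov_y"])/2)
    q=(np.c_[np.atleast_2d(P),np.ones(len(np.atleast_2d(P)))]@np.array(c["view"]).T)[:,:3]
    return np.c_[f*q[:,0]/q[:,2]+c["cx"],f*q[:,1]/q[:,2]+c["cy"]]
def unproj(c,uv,z):
    f=c["color"].shape[0]/2/np.tan(np.radians(c["fov_y"])/2)
    V=np.array(c["view"]);R=V[:3,:3];o=-R.T@V[:3,3]
    uv=np.atleast_2d(uv).astype(float)
    d=np.c_[(uv[:,0]-c["cx"])/f,(uv[:,1]-c["cy"])/f,np.ones(len(uv))]@R
    return o+d*((z-o[2])/d[:,2])[:,None]
E
python3 - <<'E'
from h import *
s=get_state();print(s["time_s"],s["ee_pos"],s["eef_rot"])
for n in("top","scene"):
    c=capture(n);cv2.imwrite(f"pics/{n}0.png",c["color"][:,:,::-1])
    for t in("oblong_cover","square_lid","round_lid"):
        for r in look_for(n,t)[:4]:print(n,t,np.round(r["location"],3),round(r["p"],2))
        for r in cut_out(n,t)[:3]:
            m=r["region"].astype(np.uint8)
            k=max(cv2.findContours(m,0,1)[0],key=cv2.contourArea)[:,0]
            w=unproj(c,k,.055)[:,:2].astype(np.float32)
            print(" rect",cv2.minAreaRect(w),round(r["p"],2),k.mean(0))
E
```

```text
0.0 [ 0.19521334 -0.69772354  0.21776648] [ 9.90709574e-01  1.35992471e-01 -1.57723361e-04 -7.50690373e-04]
top oblong_cover [ 0.273 -0.214  0.006] 0.94
top oblong_cover [ 0.52  -0.032  0.056] 0.92
top oblong_cover [0.282 0.285 0.008] 0.92
 rect ((0.2877497971057892, 0.27130675315856934), (0.09662950783967972, 0.13349658250808716), 49.69126510620117) 0.93 [167.84210526 293.98684211]
 rect ((0.5218564867973328, -0.02783019095659256), (0.14028620719909668, 0.10370086133480072), 2.173693895339966) 0.86 [302.02970297 193.06435644]
 rect ((0.2801882326602936, -0.20660020411014557), (0.09808297455310822, 0.13613790273666382), 78.12031555175781) 0.65 [378.91623037 301.11518325]
top square_lid [0.518 0.099 0.051] 0.71
 rect ((0.5212224721908569, 0.1024283692240715), (0.08953636139631271, 0.09122200310230255), 1.0034281015396118) 0.93 [245.57432432 192.83783784]
top round_lid [ 0.601 -0.158  0.056] 0.61
 rect ((0.598715603351593, -0.15591084957122803), (0.08831778913736343, 0.08775646984577179), 0.5683187246322632) 0.79 [357.72477064 161.11009174]
scene oblong_cover [0.286 0.283 0.008] 0.59
s
[... 336 characters left out ...]
ect ((0.524393618106842, -0.03316652774810791), (0.14308784902095795, 0.10319162905216217), 2.4681901931762695) 0.65 [282.66666667 237.58169935]
scene square_lid [0.522 0.098 0.054] 0.89
scene square_lid [ 0.533 -0.034  0.06 ] 0.47
 rect ((0.5236283540725708, 0.0965503454208374), (0.0940316841006279, 0.09454891085624695), 89.22611999511719) 0.98 [315.5 209. ]
 rect ((0.6004429459571838, -0.15978312492370605), (0.08846017718315125, 0.08918391913175583), 46.916866302490234) 0.47 [271.01724138 286.86206897]
scene round_lid [ 0.602 -0.16   0.056] 0.79
 rect ((0.601304829120636, -0.16045445203781128), (0.08879950642585754, 0.09203353524208069), 38.812992095947266) 0.62 [271.05084746 287.05932203]
```

View pics/top0.png

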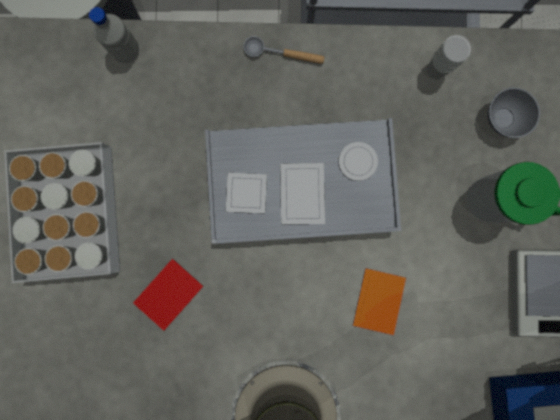

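View pics/scene0.png

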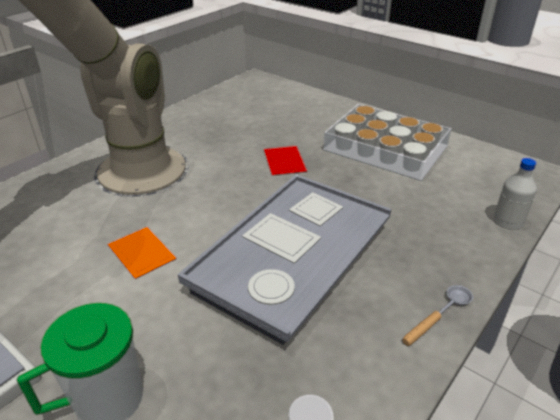

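The top view shows the oblong cover at (302,193), the square at (246,193), the round at (358,161), and the red and orange decoys on the counter. The shelf's open edge runs from about (210,130) to (388,121), with rims on the other three sides. Next I'll measure the edge.

Run:
```python
from h import *
c=capture("top");g=cv2.GaussianBlur(c["color"],(0,0),1).astype(float).sum(2)
b=c["color"].astype(int)
def fit(r0,r1,cols):
    d=np.diff(g,axis=0);P=[]
    for u in cols:
        s=d[r0:r1,u];P.append((u,r0+np.argmax(abs(s))+.5))
    return np.array(P)
P=fit(112,138,range(222,376,3))
k=np.polyfit(P[:,0],P[:,1],1);r=P[:,1]-np.polyval(k,P[:,0]);P=P[abs(r)<2];k=np.polyfit(P[:,0],P[:,1],1)
print("inl",len(P),k)
e=unproj(c,[[209,np.polyval(k,209)],[391,np.polyval(k,391)]],.05);print(e)
t=e[0]-e[1];print("len",np.linalg.norm(t));out=np.array([t[1],-t[0]])/np.linalg.norm(t);print("out",out,"yaw",np.degrees(np.arctan2(out[1],out[0])),"mid",e.mean(0))
for v in(cut_out("top","oblong_cover")):
    m=v["region"].astype(np.uint8);q=max(cv2.findContours(m,0,1)[0],key=cv2.contourArea)[:,0]
    w=cv2.boxPoints(cv2.minAreaRect(unproj(c,q,.055)[:,:2].astype(np.float32)));print(w.mean(0));print((w-e[0,:2])@out,(w-w.mean(0)).round(3).tolist())
im=c["color"][100:260,190:410,::-1].copy();im=cv2.resize(im,None,fx=3.5,fy=3.5,interpolation=2)
cv2.imwrite("pics/crop.png",im)
```

```text
inl 52 [-6.21104755e-02  1.43559208e+02]
[[ 0.66386642  0.18926684  0.05      ]
 [ 0.69886119 -0.23310917  0.05      ]]
len 0.42382322476537154
out [0.99658533 0.08256927] yaw 4.736262797033273 mid [ 0.6813638  -0.02192116  0.05      ]
[0.28837386 0.27177048]
[-0.44983096 -0.35418446 -0.28496526 -0.38061176] [[-0.08299999684095383, 0.006000000052154064], [0.019999999552965164, -0.08100000023841858], [0.08299999684095383, -0.006000000052154064], [-0.019999999552965164, 0.08100000023841858]]
[ 0.522086  -0.0280825]
[-0.22679266 -0.23122858 -0.09169259 -0.08725666] [[-0.07199999690055847, 0.04699999839067459], [-0.06800000369548798, -0.052000001072883606], [0.07199999690055847, -0.04699999839067459], [0.06800000369548798, 0.052000001072883606]]
[ 0.28017068 -0.20599514]
[-0.49265363 -0.36596615 -0.33739046 -0.46407792] [[-0.07500000298023224, -0.03200000151991844], [0.05400000140070915, -0.061000000685453415], [0.07500000298023224, 0.03200000151991844], [-0.05400000140070915, 0.061000000685453415]]
```

View pics/crop.png

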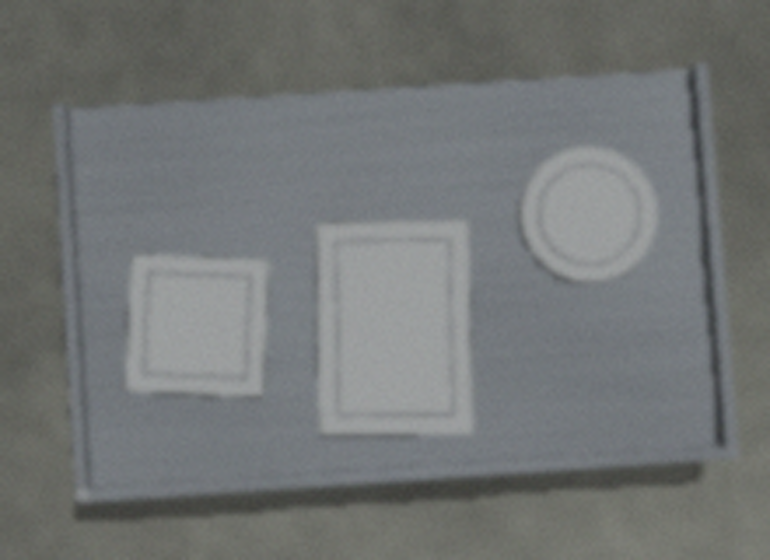

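The crop confirms it: the cover lies square-ish, with its centre 159 mm inside the edge. The outward yaw is about 4.7° and the cover's yaw about 2.2°. I'll turn the tool, move above the cover and drag it with the half-open fingertips on its top.

```bash
python3 -m pendant '0 0 0 0 0 1 0;0 0 0 0 0 1 0;0 0 0 0 0 1 0;0.049 -0.09 0 0 0 0 0;0.049 -0.09 0 0 0 0 0;0.049 -0.09 0 0 0 0 0;0.049 -0.09 0 0 0 0 0;0.049 -0.09 0 0 0 0 0;0.049 -0.09 0 0 0 0 0;0.049 -0.09 0 0 0 0 0'
python3 -m pendant '0.049 -0.09 0 0 0 0 0;0.049 -0.09 0 0 0 0 0;0.049 -0.09 0 0 0 0 0;0.049 -0.09 0 0 0 0 0;0.049 -0.09 0 0 0 0 0;0.049 -0.09 0 0 0 0 0;0.049 -0.09 0 0 0 0 0;0.049 -0.09 0 0 0 0 0;0.049 -0.09 0 0 0 0 0;0.049 -0.09 0 0 0 0 0'
python3 -m pendant '0.049 -0.09 0 0 0 0 0;0.049 -0.09 0 0 0 0 0;0.049 -0.09 0 0 0 0 0;0.049 -0.09 0 0 0 0 0;0.049 -0.09 0 0 0 0 0;0.049 -0.09 0 0 0 0 0;0.049 -0.09 0 0 0 0 0;0 0 0.1 0 0 0 0;0 0 0.1 0 0 0 0;0 0 0 0 0 0 0'
```

```text
time_s: 1.63
ee_pos: [0.2865, -0.5017, 0.2188]
eef_rot: [0.999, 0.032, 0.0, 0.0]
force: [1.2, 0.0, 0.5]
grip_width: 0.0465
grasp_force: 0.0
time_s: 2.47
ee_pos: [0.4162, -0.2229, 0.2189]
eef_rot: [0.999, 0.032, 0.0, 0.0]
force: [1.7, 0.5, -0.2]
grip_width: 0.0466
grasp_force: 0.0
time_s: 3.3
ee_pos: [0.5043, -0.0284, 0.155]
eef_rot: [0.999, 0.033, -0.003, -0.0]
force: [-0.5, -0.3, -0.2]
grip_width: 0.0464
grasp_force: 0.0
```

Run:
```python
from h import *
s=get_state();print(s["ee_pos"],s["force"])
c=capture("wrist");im=c["color"][:,:,::-1].copy()
for p in proj(c,[[.522,-.028,.055],[.507,-.029,.055]]):cv2.circle(im,tuple(int(x) for x in p),4,(0,0,255),-1)
cv2.imwrite("pics/w1.png",im)
for t in("oblong_cover",):
    for r in look_for("wrist",t)[:3]:print(t,np.round(r["location"],3),round(r["p"],2))
    for r in cut_out("wrist",t)[:2]:
        k=max(cv2.findContours(r["region"].astype(np.uint8),0,1)[0],key=cv2.contourArea)[:,0]
        print(cv2.minAreaRect(unproj(c,k,.055)[:,:2].astype(np.float32)))
```

```text
[ 0.50428233 -0.02838138  0.15497136] [-0.49235721 -0.27554588 -0.1611559 ]
oblong_cover [0.289 0.252 0.003] 0.98
oblong_cover [ 0.534 -0.03   0.057] 0.58
((0.3307510018348694, 0.21079950034618378), (0.06878995895385742, 0.017079154029488564), 3.533461809158325)
((0.5211501717567444, -0.027686309069395065), (0.1409119814634323, 0.09996689110994339), 1.8735125064849854)
```

View pics/w1.png

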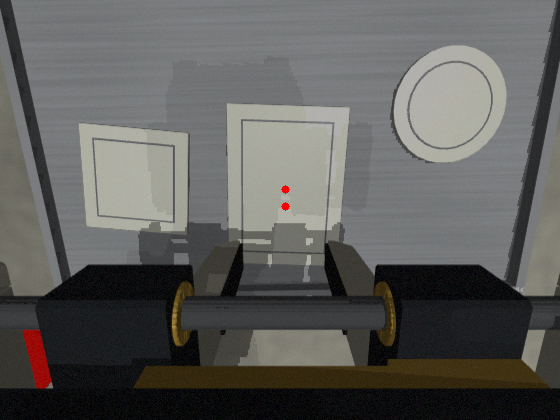

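```bash
python3 -m pendant '0 0 0.05 0 0 0 0;0 0 0.05 0 0 0 0;0 0 0.05 0 0 0 0;0 0 0.05 0 0 0 0;0 0 0.04 0 0 0 0;0 0 0.03 0 0 0 0;0 0 0.02 0 0 0 0;0 0 0 0 0 0 0;0 0 0 0 0 0 0;0 0 0 0 0 0 0'
```

```text
time_s: 4.28
ee_pos: [0.5068, -0.0293, 0.0724]
eef_rot: [1.0, 0.032, 0.001, 0.0]
force: [0.8, 0.2, -0.8]
grip_width: 0.0464
grasp_force: 0.0
```

The wrist view shows the oblong cover at about (287,180) with the fingertips above its rear half. The network puts its centre at (0.521,-0.028), which agrees with the top view. Next I'll descend to contact.

```bash
python3 -m pendant '0 0 0.02 0 0 0 0;0 0 0.02 0 0 0 0;0 0 0.01 0 0 0 0;0 0 0.003 0 0 0 0;0 0 0.002 0 0 0 0;0 0 0 0 0 0 0;0 0 0 0 0 0 0;0 0 0 0 0 0 0;0 0 0 0 0 0 0;0 0 0 0 0 0 0'
```

```text
time_s: 5.12
ee_pos: [0.5062, -0.0291, 0.0553]
eef_rot: [0.999, 0.032, -0.0, 0.0]
force: [-2.2, -0.0, 8.4]
grip_width: 0.0466
grasp_force: 4.2
```

```bash
python3 -m pendant '0 0 0.001 0 0 0 0;0 0 0.001 0 0 0 0;0 0 0 0 0 0 0;0 0 0 0 0 0 0;0 0 0 0 0 0 0;0 0 0 0 0 0 0;0 0 0 0 0 0 0;0 0 0 0 0 0 0;0 0 0 0 0 0 0;0 0 0 0 0 0 0'
```

```text
time_s: 5.95
ee_pos: [0.5061, -0.0291, 0.0553]
eef_rot: [0.999, 0.032, 0.0, 0.0]
force: [-3.5, 0.2, 17.0]
grip_width: 0.0463
grasp_force: 8.7
```

```bash
python3 -m pendant '0.008 0 0 0 0 0 0;0.015 0 0 0 0 0 0;0.015 0 0 0 0 0 0;0.015 0 0 0 0 0 0;0.015 0 0 0 0 0 0;0.015 0 0 0 0 0 0;0.015 0 0 0 0 0 0;0.008 0 0 0 0 0 0;0 0 0 0 0 0 0;0 0 0 0 0 0 0'
python3 - <<'E'
from h import *
c=capture("wrist")
for r in cut_out("wrist","oblong_cover")[:3]:
        k=max(cv2.findContours(r["region"].astype(np.uint8),0,1)[0],key=cv2.contourArea)[:,0]
        print(cv2.minAreaRect(unproj(c,k,.055)[:,:2].astype(np.float32)))
E
```

```text
time_s: 6.78
ee_pos: [0.5376, -0.0273, 0.0553]
eef_rot: [1.0, 0.032, -0.0, 0.0]
force: [-4.0, -0.7, 18.1]
grip_width: 0.0465
grasp_force: 8.4
((0.5670264959335327, -0.025701183825731277), (0.11233613640069962, 0.10040709376335144), 1.901870846748352)
```

The cover follows without slipping (32 mm so far). I'll continue.

```bash
python3 -m pendant '0.01 0 0 0 0 0 0;0.02 0 0 0 0 0 0;0.025 0 0 0 0 0 0;0.025 0 0 0 0 0 0;0.025 0 0 0 0 0 0;0.025 0 0 0 0 0 0;0.025 0 0 0 0 0 0;0.025 0 0 0 0 0 0;0.02 0 0 0 0 0 0;0 0 0 0 0 0 0'
python3 - <<'E'
from h import *
s=get_state();print(s["ee_pos"],s["force"])
for n in("wrist","top"):
  c=capture(n)
  for r in cut_out(n,"oblong_cover")[:4]:
        k=max(cv2.findContours(r["region"].astype(np.uint8),0,1)[0],key=cv2.contourArea)[:,0]
        w=unproj(c,k,.055)[:,:2];d=(w-[.6814,-.0219])@[.99659,.0826]
        print(n,cv2.minAreaRect(w.astype(np.float32)),"front x",np.sort(d)[-8:].mean())
E
```

```text
time_s: 7.72
ee_pos: [0.599, -0.0233, 0.0554]
eef_rot: [0.999, 0.032, 0.001, 0.0]
force: [-0.5, -1.1, 12.8]
grip_width: 0.0465
grasp_force: 6.5
[ 0.59901    -0.02332629  0.05535753] [-0.52699389 -1.09577694 12.78036475]
wrist ((0.6282773613929749, -0.021498125046491623), (0.11220535635948181, 0.09984441101551056), 1.807289481163025) front x 0.004879787456554109
top ((0.28766971826553345, 0.27218425273895264), (0.0970204547047615, 0.13838571310043335), 50.604835510253906) front x -0.29293562292321285
top ((0.5598805546760559, 0.007857345044612885), (0.03033490478992462, 0.03817659616470337), 8.204780578613281) front x -0.10429612969029539
```

```bash
python3 -m pendant '0.01 0 0 0 0 0 0;0.02 0 0 0 0 0 0;0.02 0 0 0 0 0 0;0.02 0 0 0 0 0 0;0.02 0 0 0 0 0 0;0.02 0 0 0 0 0 0;0.01 0 0 0 0 0 0;0 0 0 0 0 0 0;0 0 0 0 0 0 0;0 0 0 0 0 0 0'
python3 -m pendant '0 0 -0.002 0 0 0 0;0 0 -0.005 0 0 0 0;0 0 -0.02 0 0 0 0;0 0 -0.04 0 0 0 0;0 0 -0.08 0 0 0 0;0 0 -0.1 0 0 0 0;0 0 -0.1 0 0 0 0;-0.05 0 -0.1 0 0 0 0;-0.1 0 -0.05 0 0 0 0;0 0 0 0 0 0 0'
python3 - <<'E'
from h import *
s=get_state();print(s["ee_pos"],s["force"])
for n in("scene","wrist"):
  c=capture(n);cv2.imwrite(f"pics/{n}9.png",c["color"][:,:,::-1])
  for r in cut_out(n,"oblong_cover")[:4]:
        k=max(cv2.findContours(r["region"].astype(np.uint8),0,1)[0],key=cv2.contourArea)[:,0]
        w=unproj(c,k,.055)[:,:2];d=(w-[.6814,-.0219])@[.99659,.0826]
        print(n,cv2.minAreaRect(w.astype(np.float32)),"front x",np.sort(d)[-8:].mean())
E
```

```text
time_s: 8.75
ee_pos: [0.6344, -0.0211, 0.0554]
eef_rot: [0.999, 0.032, 0.001, 0.0]
force: [-0.4, -0.1, 11.1]
grip_width: 0.0466
grasp_force: 5.7
time_s: 9.58
ee_pos: [0.5861, -0.0246, 0.2079]
eef_rot: [1.0, 0.031, 0.001, 0.0]
force: [-0.6, 0.5, -1.7]
grip_width: 0.0467
grasp_force: 0.0
[ 0.58611803 -0.02462713  0.20785013] [-0.63846446  0.54124102 -1.67848947]
scene ((0.32636046409606934, -0.2517400085926056), (0.09364189207553864, 0.1335059106349945), 77.6138916015625) front x -0.3001282126489652
scene ((0.35441097617149353, 0.16288769245147705), (0.035670205950737, 0.02842078171670437), 39.874290466308594) front x -0.2954875780140909
scene ((0.6514536142349243, -0.024898968636989594), (0.1439909189939499, 0.10636716336011887), 2.150801181793213) front x 0.0419596476537825
wrist ((0.6500204801559448, -0.019212957471609116), (0.14119566977024078, 0.10098665207624435), 1.8644152879714966) front x 0.04086893082984639
wrist ((0.36007654666900635, 0.25762176513671875), (0.05618138238787651, 0.020186932757496834), 3.6167752742767334) front x -0.2719706010915648
```

View pics/wrist9.png

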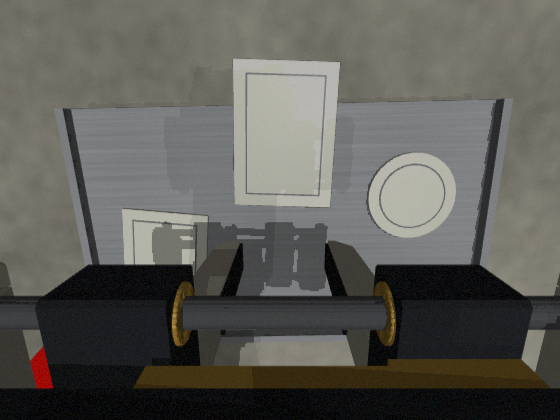

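View pics/scene9.png

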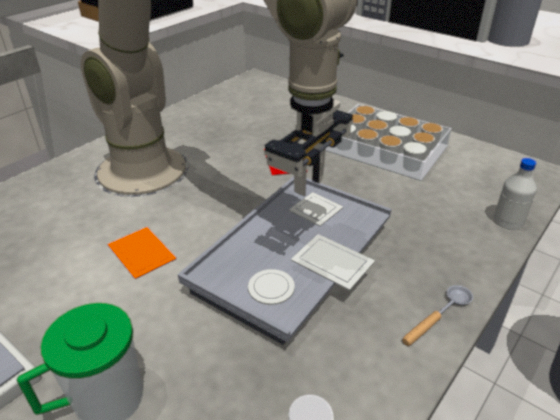

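The wrist picture shows the cover from row 61 to row 206 with the shelf edge at about row 104. That is about 40 mm of overhang, and it lies flat. Both lids are where they were, and the arm is clear.

```bash
python3 -c "from plant import *;print(finish_job())"
```

```text
the job is handed in; nothing more can be done
None
```

The job is handed in: the oblong cover lies flat with about 40 mm over the open edge, roughly 3° off square by my measurements, and the square and round lids were not touched; no verdict came back.

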